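# Discard a used culture dish through the flap of the waste bin

## Task

Discard the used round culture dish: without picking it up, push it with the fingertips along the bin's loading shelf to the middle, then on through the orange swinging flap until it drops into the bin. Draw the fingers back so that the flap swings fully shut behind it. Leave the small box of cover glasses on the shelf, and everything else, where it stands.

Things in the scene. Friction and masses are not known exactly. Their poses are not given: they have to be found in the camera images.
- discard_bin: White waste bin with a dark loading shelf in front, fixed to the bench. Origin at bench height, straight below the middle of the lip (far edge of the shelf, where the drop into the bin begins). x points level into the bin, y left along the lip, z up. Shelf top at z = 90 mm, x -150 to 0, y -145 to 145 mm, with 5 mm high side rims. Bin x 0 to 170, y -145 to 145 mm, floor at z = 5 mm
- lip (a point): Middle of the lip, on the shelf's top (x = 0, y = 0, z = 90 mm of the bin; same axes). The bin's front slopes up and back from the lip; in it, centred, is an opening 110 mm wide, filled by the flap. Behind the lip there is no floor at shelf height: a dish whose centre is pushed past the lip tips and drops in
- roof_edge (a point): Middle of the front edge of the bin's clear roof, on its top: 30 mm behind the lip and 44 mm above the shelf. Upright fingertips a few mm above the shelf can follow a dish up to 20 mm past the lip before they meet this edge and the hinge rod
- flap (a joint): Orange flap, 104 mm wide, 45 mm long, 3 mm thick, on a level hinge rod 30 mm behind the lip and 36 mm above the shelf; at rest it slopes down and forward to the lip. In rad: 0 shut, growing as its lower edge is pushed into the bin, 2.0 at the stop. Well under 1 N opens it; small weights on levers outside the bin swing it shut within a second once let go
- flap_edge (a point): middle of the flap's lower edge, 3 mm above the shelf at the lip when shut; it moves with the flap
- dish: The used dish: round, lidded, clear with a pale pink filling, 58 mm across (56 mm where it touches), 14 mm high, about 35 g, loose on the shelf near its left or right end, some 78 mm off the middle, in front of the fixed slope beside the opening. Origin: centre of its underside, z up
- cover_box: White flat box of cover glasses with a blue patch on its lid, 34 x 40 mm, 15 mm high, loose on the other end of the shelf; it stays. Origin: centre of its underside
- oil_bottle: amber dropper bottle with black cap, 23 mm across, 74 mm high, loose on the bench to the left of the bin; it stays. Origin: centre of its underside
- blue_cap_bottle: glass bottle with dark blue cap, 69 mm across, 120 mm high, loose on the bench to the right of the bin; it stays. Origin: centre of its underside
There are look-alikes about, which are no part of the job. What is shaped like the dish but turquoise is not meant. What is shaped like the cover_box but pink is not meant.

How it is judged (in metres and radians):
On the way:
1. the flap is pushed open by the dish on its way in (value of joint flap above 0.35 rad and x of dish in the frame of discard_bin above -0.03 m), for 0.05 s.
At the end, for the whole second after the job is handed in: The dish lies at rest inside the bin, its centre below shelf height (less than 75 mm above the bench); the flap hangs shut (within 0.06 rad); the box of cover glasses is still on the shelf and, like the amber dropper bottle and the blue-capped bottle, within 20 mm of where it stood (x of dish in the frame of discard_bin between -0.003 and 0.17 m and y of dish in the frame of discard_bin between -0.145 and 0.145 m and z of dish in the frame of discard_bin below 0.075 m and linear speed of dish below 0.03 m/s and value of joint flap below 0.06 rad and z of cover_box in the frame of discard_bin above 0.085 m and distance of each of cover_box, oil_bottle, blue_cap_bottle from where it was at the start of the episode below 0.02 m); the robot touches nothing.
It fails at once if the dish is lifted off the shelf (z of dish in the frame of discard_bin above 0.105 m).
It fails at once if the box of cover glasses is disturbed (moved more than 20 mm) (distance of cover_box from where it was at the start of the episode above 0.02 m).
It fails at once if the amber dropper bottle is disturbed (moved more than 20 mm) (distance of oil_bottle from where it was at the start of the episode above 0.02 m).
It fails at once if the blue-capped bottle is disturbed (moved more than 20 mm) (distance of blue_cap_bottle from where it was at the start of the episode above 0.02 m).
It also fails if it takes over 48 s, if anything falls off the work surface, if the arm or the gripper's body presses on something with over 40 N, if the wrist force passes 120 N, or if a joint passes its speed limit or range.

## Robot

A 7-joint arm with a two-finger parallel gripper is mounted at the origin on a cart in front of the work surface, level with it; the furniture and walls round the work are solid. World frame = base frame: x ahead of the robot, y to its left, z up, the work surface at z = 0. Lengths are in m, angles in degrees, forces in N, time in s.
With the tool pointing down it reaches from about 0.4 to 0.9 m from the base axis. Payload 5.6 kg.
Tool frame: the origin (TCP) lies midway between the tips of the shut fingers; the grasp point (between the pads) lies 19 mm behind it; z points along the fingers, y is the line along which they close (so a half turn about z gives the same grasp; the last joint's range is limited). The gripper opens to 92 mm and grips with 3 to 60 N. Pads are 20 mm wide; open, the fingers measure 128 mm over their backs; the gripper's body (75 mm by 189 mm) begins 69 mm behind the grasp point.
Start: joints at [60.905, 26.786, -0.665, 91.828, 0.344, 61.387, -3.226], TCP at [0.291, -0.581, 0.215] pointing down, gripper open.
Joint ranges: [-144.91, 144.91], [-17.63, 115.5], [-89.93, 88.59], [15.96, 139.68], [-74.01, 254.01], [8.47, 105.57], [-167.45, 167.45]. Speed limits (degrees/s): [147.25, 147.25, 180, 180, 180, 180, 180].

## Interface

Orientations are given as a 3x3 rotation matrix whose columns are the frame's x, y, z axes.
In Python, from workcell import robot, move_gripper, kin, imaging gives the robot as it stands. The module is installed in compiled form; this text tells all that it offers. Calls block until the motion is done:
- robot.move_pose(position, orientation): joint-space move of the TCP to a pose.
- robot.move_linear(position, velocity=0.15, attitude=None): straight line of the TCP; attitude=None keeps the orientation; velocity is the mean speed in m/s.
- robot.move_j(angles): joint-space move.
- move_gripper(opening, newtons=None): finger opening in m; newtons is the grip in N (None keeps the last); returns when the fingers have stopped.
- robot.dwell(seconds).
- kin.inverse_kinematics(position, orientation): joint angles nearest the present ones, or None.
- imaging.capture(name): name is "side" or "top"; returns a dict with "image" (420x560x3 uint8, red, green, blue), "vfov" (degrees; the focal length in pixels is half the picture's height over the tangent of half this angle, whatever the lens; pixels are square), "cx", "cy" (the principal point, pixels), "rvec" (rotation vector, rad) and "tvec" (3), from world to camera coordinates, as OpenCV has them. Camera axes: x right, y down, z forward; pixel columns grow to the right and rows downward; lengths in m; the calibration is good to about 2 mm. A picture is of the moment at which its call begins. There is no depth.
A pose or a line that the arm cannot do raises robot.IKError and nothing moves.
- robot.hand_in(): hands the job in; it is judged then, once.
Readings, each from a call of its own:
- robot.get_t(): time.
- robot.get_joint_positions(): joint angles.
- robot.get_joint_velocities(): joint speeds.
- robot.get_tau(): joint torques, N m.
- robot.get_ee_pos(): TCP position.
- robot.get_ee_rot(): TCP orientation.
- robot.get_force(): force on the tool from outside, world axes, zero at the start.
- robot.get_wrist_torque(): the same for the moment, N m.
- robot.get_grip_width(): finger opening in m.
- robot.get_grip_force(): force on a finger pad.
Only numpy, scipy, OpenCV 4.12 (cv2) and the standard library are available. Lean on these libraries where they do the work, as an engineer would, in place of code of your own. Each camera call takes 0.05 s, during which the arm holds its last target. There are 200 camera calls.

## Working session

There is one attempt and no reset: what is moved stays moved. The work goes in short steps, each a Python script; the robot and the scene stay as the last script left them, time stands still between calls to the robot, and variables do not carry over. Pictures are saved under pics/ and viewed, at most 10 in all, crops included, and the job is handed in when it is done.

```bash
mkdir -p pics
python3 - <<'E'
from workcell import robot, imaging
import cv2, pickle
for n in ("side","top"):
    d=imaging.capture(n); pickle.dump(d,open(n+".pkl","wb"))
    cv2.imwrite(f"pics/{n}0.png",cv2.resize(d["image"][:,:,::-1],(800,600),interpolation=cv2.INTER_CUBIC))
    print(n,d["vfov"],d["cx"],d["cy"],d["rvec"],d["tvec"])
print(robot.get_t())
E
```

```text
side 45.34879033454364 282.10579814147763 212.55776756224358 [ 0.77181722 -2.30609515  1.44690657] [0.4300081  0.25583787 1.17102111]
top 50.1063699784212 269.7607620922735 205.3040657445508 [ 2.09823678 -2.14618067  0.2064189 ] [0.02070862 0.55165809 1.36964448]
0.1
```

View pics/top0.png

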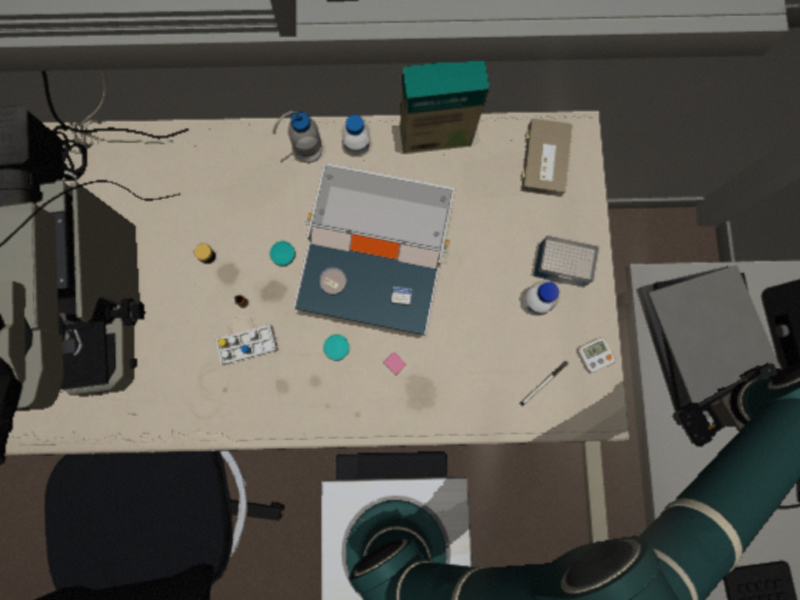

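View pics/side0.png

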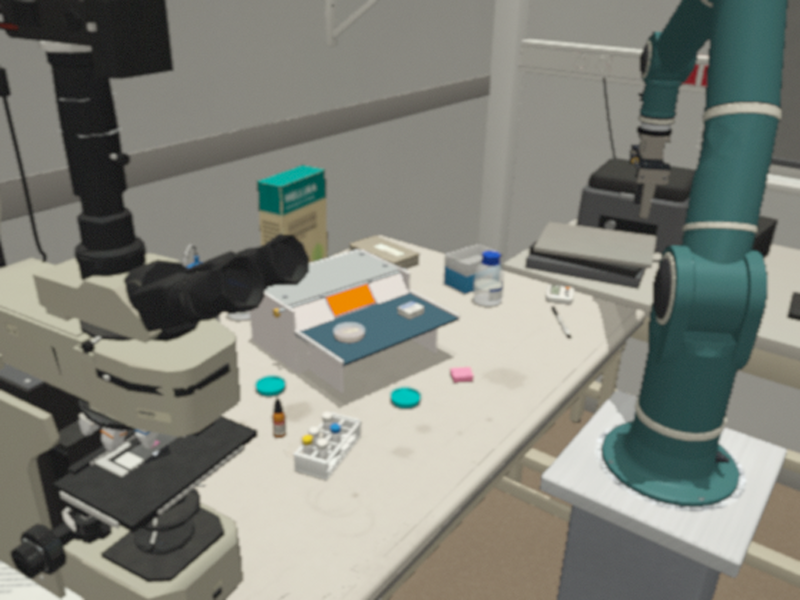

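The top view shows the pale pink dish at (333,280) on the left end of the shelf and the white box with a blue patch at (401,295). The flap is at (375,246). The turquoise discs at (282,253) and (336,347) and the pink box at (395,363) are on the bench, so they are look-alikes. The side view agrees, with the dish at (348,332) and the box at (410,310). I'll enlarge to confirm the dish and pick corners.

Run:
```python
import cv2, pickle
a=pickle.load(open("top.pkl","rb"))["image"][:,:,::-1]
cv2.imwrite("pics/topc.png",cv2.resize(a[110:240,200:325],None,fx=4.5,fy=4.5,interpolation=cv2.INTER_CUBIC))
a=pickle.load(open("side.pkl","rb"))["image"][:,:,::-1]
cv2.imwrite("pics/sidec.png",cv2.resize(a[170:280,170:330],None,fx=5,fy=5,interpolation=cv2.INTER_CUBIC))
```

```text
(no output)
```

View pics/topc.png

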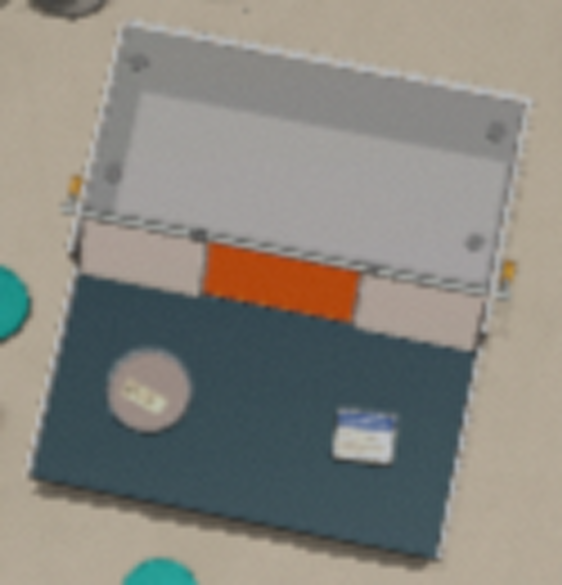

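View pics/sidec.png

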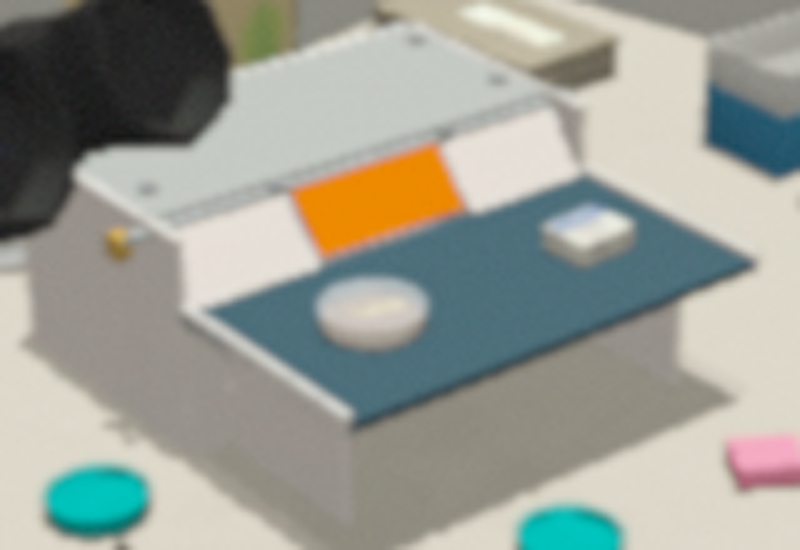

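The crop confirms it. The pale pink dish with a label is at (149,390) and the white box with the blue patch is at (365,436). The flap's lower edge runs from (203,295) to (356,320). Next I'll fit the bin pose from both views.

```bash
cat > h.py <<'E'
import numpy as np, cv2, pickle
from scipy.optimize import least_squares
def K(d):
    f=d["image"].shape[0]/2/np.tan(np.radians(d["vfov"]/2)); return np.array([[f,0,d["cx"]],[0,f,d["cy"]],[0,0,1.]])
def proj(P,d): return cv2.projectPoints(np.float64(P).reshape(-1,3),d["rvec"],d["tvec"],K(d),None)[0][:,0]
def ray(u,d,z):
    R=cv2.Rodrigues(np.float64(d["rvec"]))[0]; c=-R.T@np.ravel(d["tvec"]); r=R.T@np.linalg.inv(K(d))@[u[0],u[1],1]
    return c+r*(z-c[2])/r[2]
E
python3 - <<'E'
from h import *
T=pickle.load(open("top.pkl","rb"));S=pickle.load(open("side.pkl","rb"))
tc=lambda c:np.array([200,110])+(np.array(c)+.5)/4.5-.5
sc=lambda c:np.array([170,170])+(np.array(c)+.5)/5-.5
B=np.array([[-.15,.145,.09],[-.15,-.145,.09],[0,.145,.09],[0,-.145,.09],[0,.052,.093],[0,-.052,.093]])
t=tc([[36,480],[438,555],[78,275],[474,351],[203,295],[356,320]])
s=sc([[355,420],[752,265],[208,310],[585,178],[325,257],[467,212]])
def W(p):
    c,q=np.cos(p[2]),np.sin(p[2]);return B@np.array([[c,-q,0],[q,c,0],[0,0,1]]).T+[p[0],p[1],0]
for nm,sel in (("both",(1,1)),("top",(1,0)),("side",(0,1))):
    r=least_squares(lambda p:np.r_[sel[0]*(proj(W(p),T)-t).ravel(),sel[1]*(proj(W(p),S)-s).ravel()],[.6,0,0],loss="soft_l1")
    print(nm,r.x[:2],np.degrees(r.x[2]),r.cost); 
    if nm=="both": p=r.x; print((proj(W(p),T)-t).round(1).tolist(),(proj(W(p),S)-s).round(1).tolist())
R=np.array([[np.cos(p[2]),-np.sin(p[2])],[np.sin(p[2]),np.cos(p[2])]])
for nm,u,d,z in (("dish top",tc([149,390]),T,.104),("dish side",sc([372,303]),S,.104),("box top",tc([366,436]),T,.105),("box side",sc([588,229]),S,.105)):
    P=ray(u,d,z);print(nm,P.round(4),"bin",(R.T@(P[:2]-p[:2])).round(4))
E
```

```text
both [0.62997547 0.03185054] -12.21997225809346 14.510290508577839
[[-1.8, 0.3], [1.9, 1.4], [-0.8, -0.6], [2.5, -0.4], [0.5, 0.2], [-0.7, 0.8]] [[-0.3, 0.6], [2.0, -2.0], [-4.8, 0.3], [-0.0, -2.1], [-0.4, -0.1], [-0.1, -1.3]]
top [0.63096216 0.03221684] -12.077053913630941 5.617283389942285
side [0.62803834 0.03304254] -12.367068782919448 8.399414491605429
dish top [0.5728 0.1213 0.104 ] bin [-0.0748  0.0753]
dish side [0.5711 0.1232 0.104 ] bin [-0.0768  0.0768]
box top [ 0.5374 -0.0255  0.105 ] bin [-0.0783 -0.0756]
box side [ 0.5318 -0.0185  0.105 ] bin [-0.0853 -0.07  ]
```

```bash
cat >> h.py <<'E'
yaw=np.radians(-12.2); O=np.array([.630,.032])
ex=np.array([np.cos(yaw),np.sin(yaw),0]); ey=np.array([-np.sin(yaw),np.cos(yaw),0])
def pt(x,y,z): return ex*x+ey*y+[O[0],O[1],z]
def rot(ty): zz=np.array([0,0,-1.]); return np.column_stack([np.cross(ty,zz),ty,zz])
def tobin(P): d=np.array(P)-[O[0],O[1],0]; return np.round([d@ex,d@ey,d[2]],4)
def snap(n,f,crop=None):
    from workcell import imaging
    d=imaging.capture(n); a=d["image"][:,:,::-1]
    if crop: r0,r1,c0,c1=crop; a=a[r0:r1,c0:c1]
    s=min(800/a.shape[1],600/a.shape[0]); cv2.imwrite(f"pics/{f}.png",cv2.resize(a,None,fx=s,fy=s,interpolation=cv2.INTER_CUBIC))
    return d
E
python3 - <<'E'
from h import *
from workcell import robot,kin,move_gripper
for s in (1,-1):
    for nm,t in (("lat",ex),("fwd",ey)):
        q=kin.inverse_kinematics(pt(-.075,.127,.25) if nm=="lat" else pt(-.125,0,.25),rot(s*t)); print(nm,s,None if q is None else np.round(q,0))
E
```

```text
lat 1 [ 11.  27. -42.  94.  19.  67. -47.]
fwd 1 [ 30.  18. -48. 106.  15.  62.  54.]
lat -1 [ 28.  44. -76.  93.  44.  78. 114.]
fwd -1 [  13.   14.  -27.  107.    7.   61. -119.]
```

Run:
```python
from h import *
from workcell import robot,kin,move_gripper
p=robot.get_ee_pos(); robot.move_linear([p[0],p[1],.30],velocity=.2)
robot.move_pose(pt(-.075,.127,.27),rot(ex)); move_gripper(.030)
robot.move_linear(pt(-.075,.127,.14),velocity=.15)
f0=robot.get_force(); robot.move_linear(pt(-.075,.127,.096),velocity=.06)
print(robot.get_t(),tobin(robot.get_ee_pos()),np.round(robot.get_force()-np.array(f0),2),robot.get_grip_width())
snap("side","s1",(170,280,170,330))
```

```text
6.425 [-0.0749  0.1273  0.0962] [-1.22 -0.66  0.4 ] 0.030034057328282203
```

View pics/s1.png

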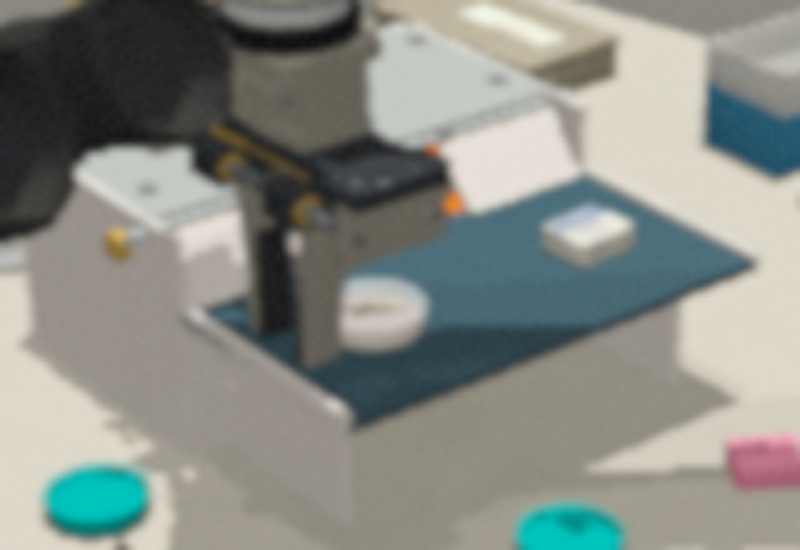

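The fingers are at (255–330,300–365), left of the dish at (375,315) and inside the rim, and nothing has been touched. Now I'll push to the middle, back off and lift.

Run:
```python
from h import *
from workcell import robot
robot.move_linear(pt(-.075,.036,.096),velocity=.04)
print(tobin(robot.get_ee_pos()))
robot.move_linear(pt(-.075,.060,.096),velocity=.06)
robot.move_linear(pt(-.075,.060,.20),velocity=.15)
robot.move_pose(pt(-.16,.0,.20),rot(ey))
print(robot.get_t(),robot.get_grip_width(),tobin(robot.get_ee_pos()))
snap("side","s2",(170,280,170,330)); snap("top","t2",(110,240,200,325))
```

```text
[-0.075   0.0361  0.096 ]
11.6083 0.030085715126347192 [-0.1599  0.      0.1997]
```

View pics/s2.png

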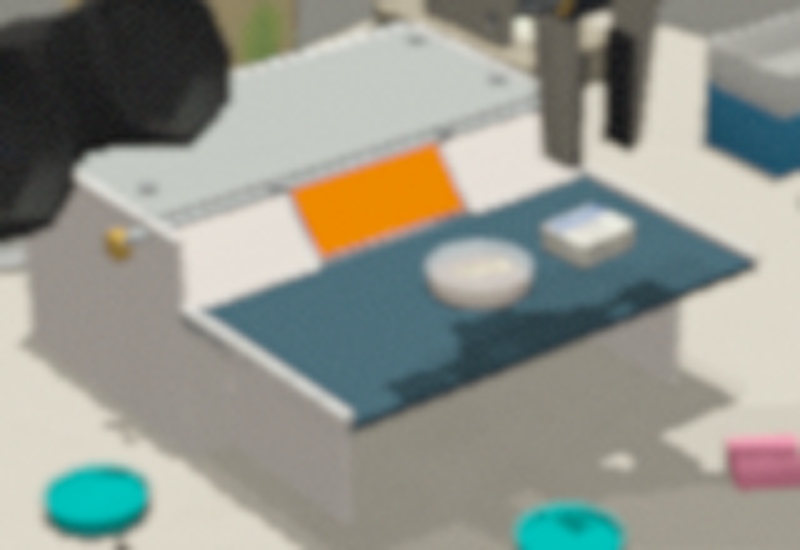

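View pics/t2.png

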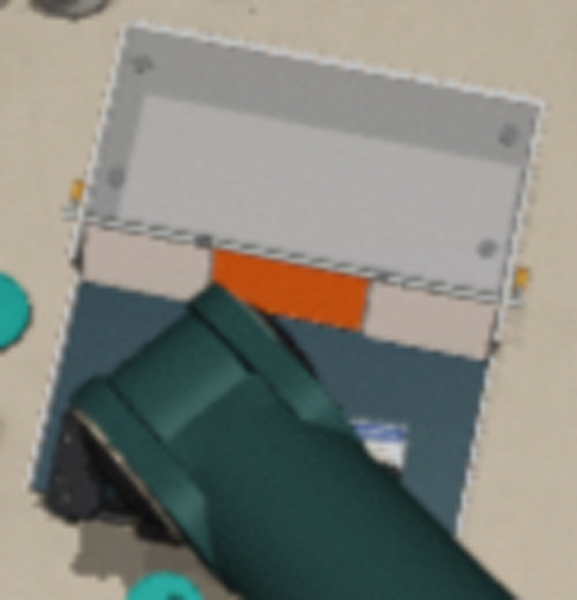

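The side view shows the dish at (480,265) in front of the flap, with the box unmoved at (588,229). The top view is blocked by the arm.

Run:
```python
from h import *
from workcell import robot
S=pickle.load(open("side.pkl","rb"))
P=ray(np.array([170,170])+(np.array([480,265])+.5)/5-.5,S,.104); b=tobin(P); print(b)
y=float(b[1]); assert abs(y)<.02
robot.move_linear(pt(-.13,y,.20),velocity=.15)
robot.move_linear(pt(-.13,y,.096),velocity=.1)
robot.move_linear(pt(-.06,y,.096),velocity=.04)
print(robot.get_t(),tobin(robot.get_ee_pos()),robot.get_force())
snap("side","s3",(170,280,170,330))
```

```text
[-0.0793  0.0041  0.104 ]
15.15 [-0.0601  0.0041  0.096 ] [-0.09510815  0.34203361  0.06474364]
```

View pics/s3.png

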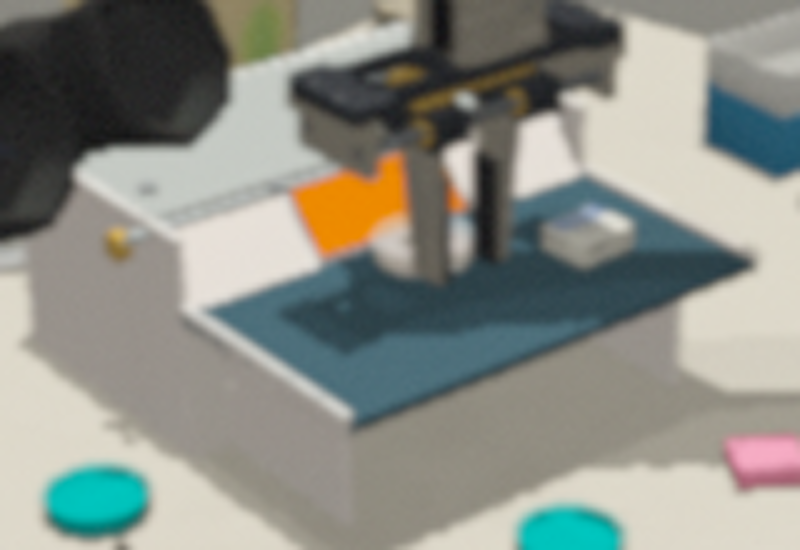

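The dish is cradled at (425,245), right in front of the flap. I'll push on in steps, watching the force.

Run:
```python
from h import *
from workcell import robot
for x in (-.03,-.012,-.003,.003):
    robot.move_linear(pt(x,.003,.096),velocity=.04)
    F=np.array(robot.get_force()); print(x,tobin(robot.get_ee_pos()),F.round(2))
    if np.linalg.norm(F)>8: break
robot.dwell(.4)
robot.move_linear(pt(-.12,.003,.096),velocity=.12)
robot.move_linear(pt(-.15,.003,.25),velocity=.2)
robot.dwell(1); print(robot.get_t())
snap("side","s4",(170,280,170,330))
```

```text
-0.03 [-0.0301  0.0031  0.096 ] [-0.42 -0.09 -0.33]
-0.012 [-0.012   0.0031  0.0959] [-0.7  -0.08 -0.04]
-0.003 [-0.0028  0.003   0.0959] [-0.77 -0.33 -0.55]
0.003 [0.0033 0.003  0.096 ] [-0.34  0.09  0.77]
20.8833
```

View pics/s4.png

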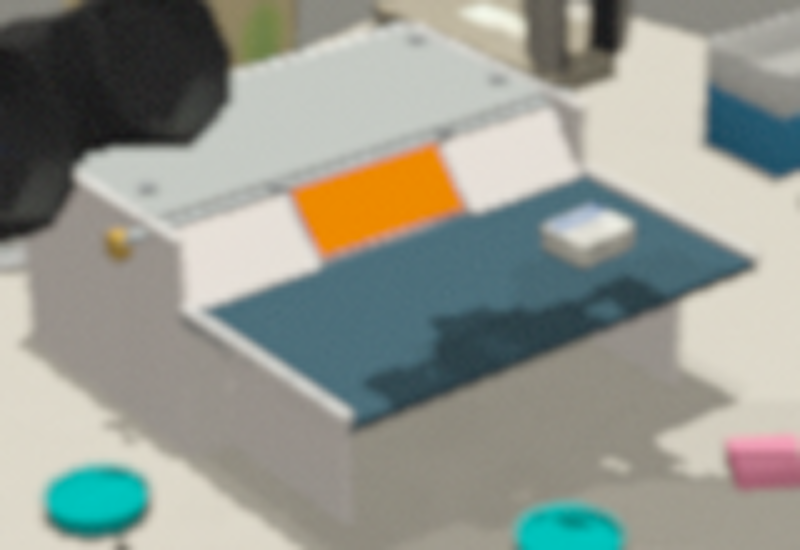

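The dish is gone from the shelf, the flap at (380,200) is flush as at the start, and the box is unmoved at (588,229). One last check through the clear roof with the arm aside.

Run:
```python
from h import *
from workcell import robot
robot.move_linear(pt(-.15,.003,.30),velocity=.2)
robot.move_pose([.35,-.45,.30],rot(ey)); print(robot.get_t())
snap("top","t5",(70,250,120,390))
```

```text
23.2583
```

View pics/t5.png

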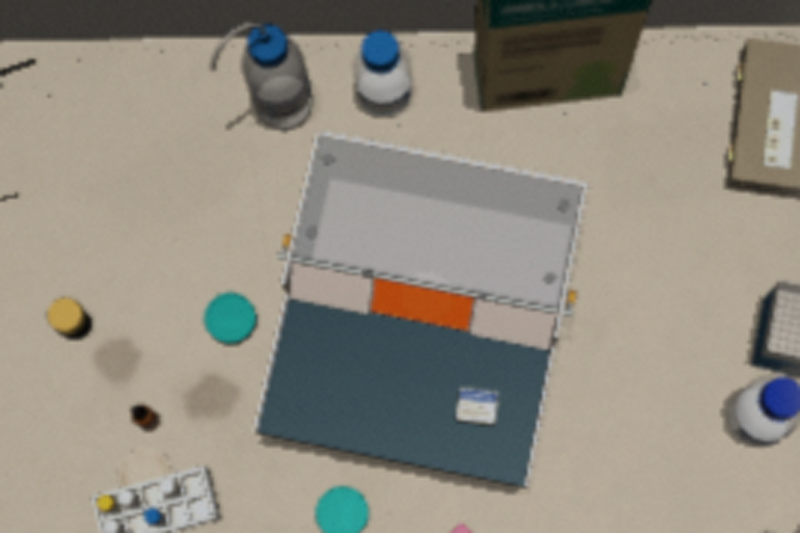

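The shelf holds only the box at (477,405), and the flap at (422,303) is shut. A faint dish edge shows through the roof at about (430,275), just behind the lip. The bottles at (145,417) and (765,410) are where they were. Handing in.

```bash
python3 -c "
from workcell import robot
print(robot.hand_in(),robot.get_t())"
```

```text
the job is handed in; nothing more can be done
the job is handed in; nothing more can be done
```

The job is handed in, with no verdict returned: the dish went through the flap and off the shelf (in the bin only a faint edge of it shows through the roof), the flap looks shut, and the cover-glass box and both bottles look unmoved.

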